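# Lay out the pH calibration station

## Robot

A 6-joint arm with a two-finger parallel gripper is mounted at the origin on the work surface. World frame = base frame: x ahead of the robot, y to its left, z up, the work surface at z = 0. Lengths are in m, angles in rad, forces in N, time in s.
With the tool pointing down it reaches from about 0.35 to 0.875 m from the base axis. Payload 15.5 kg.
Tool frame: the origin (TCP) lies between the finger pads; the fingertips stand 19 mm ahead of it and the grasp point (between the pads) is the TCP; z points along the fingers, y is the line along which they close (so a half turn about z gives the same grasp; the last joint's range is limited). The gripper opens to 85 mm and grips with 20 to 120 N. Pads are 22 mm wide; open, the fingers measure 114 mm over their backs; the gripper's body (76 mm by 85 mm) begins 54 mm behind the grasp point. The pads swing forward as they close: fully open they stand 13 mm farther back than shut.
Start: joints at [1.177, 0.494, 1.345, -0, 1.302, -0.096], TCP at [0.183, 0.597, 0.228] pointing down, gripper open.
Joint ranges: [-2.91, 2.91], [-0.82, 2.16], [0.22, 2.67], [-1.22, 4.37], [0.12, 2.79], [-3.08, 3.08]. Speed limits (rad/s): [1.89, 1.89, 2.57, 3.01, 3.01, 3.01].

## Interface

Orientations are given as a rotation vector (axis times angle).
In Python, from station import read_state, read_camera, get_calibration, finish_job gives the robot as it stands.
- The arm moves only by the tool carry_out, never from a script. Its argument "commands" is a list that holds one entry, the list of rows, each a list of 7 numbers: the shift along the tool's x, y, z in units of 0.25 m (1.0 is 0.25 m), then the turn, a rotation vector about the tool's x, y, z in units of pi/2 rad (1.0 is pi/2 rad), then the gripper command: -1 is fully open, 1 is shut, values between are in proportion. A call has 1 to 12 rows; each row shifts and turns the commanded pose from where the row before left it, along the tool's axes as they then stand; what a row does not reach is not made up. A row lasts 1/8 s, in which the tool goes at most 62.5 mm and 10.7 degrees, less where a joint would pass 70% of its speed; a pose out of reach is approached as far as the arm can. A call with a number of a shift or a turn outside -1 to 1 is refused whole. A call with a gripper value outside its range is refused whole. The fingers move at their own pace and stop on an object; "grip_force" is the grip in N (left out, the last holds). Time passes only in rows, so rows that do not move let the fingers close. It gives the time, the measured TCP pose, the force, the opening and the grip force at its end, in the units of the state.
- read_state(): the state, without advancing time (a new reading comes with each control period).
- read_camera(name): name is "side" or "top" or "wrist"; returns the picture (384x512x3 uint8, blue, green, red); there is no depth.
- get_calibration(name): a dict with "camera_matrix" (3x3 intrinsics, pixels), "origin" and "orientation" of the camera in the world. Camera axes: x right, y down, z forward; pixel columns grow to the right and rows downward; lengths in m; the calibration is good to about 2 mm. The wrist camera is an equidistant fisheye: a pixel r from the principal point sees the ray r / f radians off the axis. A picture is of the moment at which its call begins: read the wrist's pose just before it. get_calibration takes no time and is no camera call; for the wrist camera it gives the pose at the moment of the call.
- finish_job(): hands the job in; it is judged then, once.
The state is a dict: "time_s": time; "qpos": joint angles; "qd": joint speeds; "tau": joint torques, N m; "eef_pos": TCP position; "orientation": TCP orientation; "ft_force": force on the tool from outside, world axes, zero at the start; "torque": the same for the moment, N m; "gripper_width": finger opening in m; "gripper_force": force on a finger pad.
Only numpy, scipy, OpenCV 4.12 (cv2) and the standard library are available. Lean on these libraries where they do the work, as an engineer would, in place of code of your own. Each camera call takes 0.05 s, during which the arm holds its last target. There are 200 camera calls.

## Task

Lay out the bench for a pH calibration: stand the clear glass beaker in the middle of the stirrer's round plate, and the white plastic waste beaker on the bench in the middle of the gap between the stirrer and the three-compartment tray, in line with them and clear of both. Stand the buffer bottles in the tray, one to a compartment, in their order of use: yellow in the compartment nearest the stirrer, red in the middle one, blue in the one farthest from the stirrer. Set everything down upright without dropping it or knocking it over, and leave the amber bottle and the small green-tipped dropper bottle where they stand.

Things in the scene. Friction and masses are not known exactly. Their poses are not given: they have to be found in the camera images.
- stirrer: Magnetic stirrer, fixed: white housing 125 mm wide (y), from x = -95 (knob to -111) to +71 mm, 50 mm high; on it a round steel plate, 116 mm diameter, top 62 mm above the bench. Origin: bench level under the plate's centre; x away from the robot, y to its left, within 9 degrees. Stands left or right of the tray, with 15 to 24 cm of free bench between.
- tray: White tray, fixed, 86 (x) by 250 mm (y), walls 20 mm high, 4 mm thick, floor 4 mm thick; two cross walls of rim height make three 78 mm square compartments, centres at y = -82, 0, +82 mm; small lips mid-side reach x = -53 and +53. Origin: bench level under the middle compartment's centre; x away from the robot, y to its left, within 6 degrees.
- buffer_yellow: 125 ml round buffer bottle, white with a yellow screw cap and yellow label bands; body 48 mm diameter, straight sides from the bench to 76 mm high, then a shoulder up to the cap (34 mm diameter, 90 to 108 mm high); about 150 g. Origin: centre of its underside, z up the bottle; its yaw means nothing.
- buffer_red: 125 ml round buffer bottle, white with a red screw cap and red label bands; body 48 mm diameter, straight sides from the bench to 76 mm high, then a shoulder up to the cap (34 mm diameter, 90 to 108 mm high); about 150 g. Origin: centre of its underside, z up the bottle; its yaw means nothing.
- buffer_blue: 125 ml round buffer bottle, white with a blue screw cap and blue label bands; body 48 mm diameter, straight sides from the bench to 76 mm high, then a shoulder up to the cap (34 mm diameter, 90 to 108 mm high); about 150 g. Origin: centre of its underside, z up the bottle; its yaw means nothing.
- glass_beaker: Clear glass beaker with a greenish rim, white graduation marks and a small spout at its +x: 52 mm outside diameter, straight sides, 72 mm high, wall 3 mm, open at the top, empty; about 60 g. Origin: centre of its underside, z up; its yaw does not matter.
- waste_beaker: Opaque white plastic beaker with blue graduation marks and a small spout at its +x: outside diameter 56 mm at the foot and 60 mm at the rim, 84 mm high, wall 3 mm, open at the top, empty; about 50 g. Origin: centre of its underside, z up; its yaw does not matter.
- amber_bottle: Amber glass bottle with a black cap and a white label, same shape as the buffer bottles (48 mm diameter, 108 mm high), full. Not part of the set: it stays where it is. Origin: centre of its underside.
- dropper_bottle: Small white dropper bottle with a pointed green tip cap and a green label, 34 mm diameter, 82 mm high. Not part of the set: it stays where it is. Origin: centre of its underside.

How it is judged:
By the outcome, as a careful person would: the job done as asked, in the order asked, and still so for the second after the job is handed in, with the robot touching nothing.
It also fails if it takes over 115 s, if anything falls off the work surface, if the arm or the gripper's body presses on something with over 40 N, if the wrist force passes 120 N, or if a joint passes its speed limit or range.

## Working session

There is one attempt and no reset: what is moved stays moved. The work goes in short steps, Python scripts to look and compute and a tool call to move; the robot and the scene stay as the last step left them, time stands still between calls to the robot, and variables do not carry over. Pictures are saved under pics/ and viewed, at most 14 in all, crops included, and the job is handed in when it is done.

Besides the shell and the picture viewer there is one more tool, called after ">>>" as name([rows], argument=value, ...), one row to a line, values as JSON. carry_out: Moves the arm, as the interface text tells. Shifts and turns lie within -1 to 1; 1 stands for 0.25 m of shift or pi/2 rad of turn. Its arguments: {"type":"object","properties":{"commands":{"type":"array"},"grip_force":{"type":"number"}},"required":["commands"]}

```bash
ls; mkdir -p pics; python3 - <<'E'
from station import *
import cv2,numpy as np
np.set_printoptions(precision=4,suppress=True)
s=read_state();print({k:np.round(v,4) for k,v in s.items()})
for n in("top","side"):
    cv2.imwrite(f"pics/{n}0.png",read_camera(n));c=get_calibration(n);print(n,c)
print(get_calibration("wrist"))
E
```

```text
pics
{'time_s': np.float64(0.0), 'qpos': array([ 1.1775,  0.4942,  1.3462, -0.    ,  1.3025, -0.0955]), 'qd': array([ 0.0012,  0.0016, -0.001 , -0.0006, -0.0009, -0.0001]), 'tau': array([  0.0045, -88.2173, -38.3891,   0.0003,   0.0098,   0.0001]), 'eef_pos': array([0.1832, 0.5971, 0.227 ]), 'orientation': array([-0.466 , -3.1066,  0.0019]), 'ft_force': array([ 0.574 , -1.1435,  0.4147]), 'torque': array([-0.0253,  0.0118, -0.0049]), 'gripper_force': np.float64(0.0), 'gripper_width': np.float64(0.0853)}
top {'camera_matrix': array([[427.521,   0.   , 256.114],
       [  0.   , 427.521, 201.935],
       [  0.   ,   0.   ,   1.   ]]), 'origin': array([ 0.3163, -0.0089,  1.0276]), 'orientation': array([-2.1535,  2.118 , -0.1195])}
side {'camera_matrix': array([[487.2113,   0.    , 250.9103],
       [  0.    , 487.2113, 197.981 ],
       [  0.    ,   0.    ,   1.    ]]), 'origin': array([-0.0641, -0.5209,  0.7676]), 'orientation': array([-2.1903,  0.9165, -0.3747])}
{'camera_matrix': array([[297.3186,   0.    , 252.7324],
       [  0.    , 297.3186, 187.0985],
       [  0.    ,   0.    ,   1.    ]]), 'origin': array([0.1026, 0.6226, 0.3731]), 'orientation': array([2.3015, 1.7008, 0.2811])}
```

View pics/top0.png

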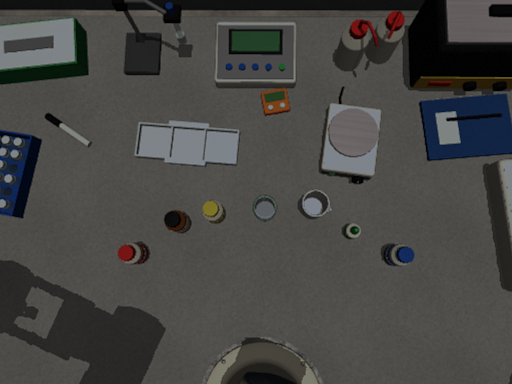

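View pics/side0.png

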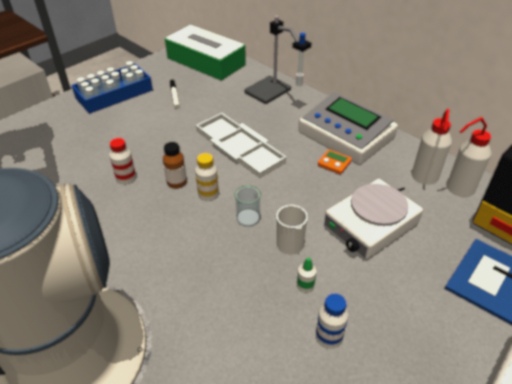

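Top view: stirrer is on the right (plate ~(353,132)) and the tray on the left (~(187,143)). Caps are red (125,254), yellow (211,209), blue (405,255), amber (174,219). Beaker rims are at (265,204) and (315,201), dropper at (353,231). Image up is +x and left is +y.

```bash
cat > h.py <<'E'
from station import *
import cv2,numpy as np
from scipy.spatial.transform import Rotation as R
np.set_printoptions(precision=4,suppress=True)
def ray(cal,px,fish=False):
    K=cal["camera_matrix"];d=(np.array(px,float)-K[:2,2])/K[0,0]
    if fish:
        r=np.hypot(*d);v=np.array([*(d/max(r,1e-9)*np.sin(r)),np.cos(r)])
    else: v=np.array([*d,1.])
    return np.array(cal["origin"]),R.from_rotvec(cal["orientation"]).apply(v)
def onz(cal,px,z,fish=False):
    o,v=ray(cal,px,fish);return o+v*(z-o[2])/v[2]
def proj(cal,p,fish=False):
    K=cal["camera_matrix"];q=R.from_rotvec(cal["orientation"]).inv().apply(np.array(p)-cal["origin"])
    if fish:
        h=np.hypot(q[0],q[1]);t=np.arctan2(h,q[2]);return K[:2,2]+K[0,0]*t*q[:2]/h
    return K[:2,2]+K[0,0]*q[:2]/q[2]
def blobs(m,amin=30):
    n,l,s,c=cv2.connectedComponentsWithStats(m.astype(np.uint8)*255)
    return [(c[i],s[i]) for i in range(1,n) if s[i][4]>=amin]
E
python3 - <<'E'
from h import *
im={n:cv2.imread(f"pics/{n}0.png") for n in("top","side")}
for n in im:
    c=get_calibration(n);h=cv2.cvtColor(im[n],cv2.COLOR_BGR2HSV);H,S,V=cv2.split(h)
    for nm,m in dict(red=((H<6)|(H>174)),yel=(H>22)&(H<32),blue=(H>105)&(H<125),green=(H>50)&(H<75)).items():
        for ce,s in blobs(m&(S>150)&(V>50),15): print(n,nm,ce,s,onz(c,ce,.099 if n=="side" else .106)[:2])
c=get_calibration("top")
print(proj(c,[.3,0,0]))
y,x=(110,110);cr=im["top"][95:245,100:250];cr2=im["top"][95:245,245:395]
big=cv2.resize(np.hstack([cr,cr2]),None,fx=2.66,fy=2.66,interpolation=cv2.INTER_CUBIC)
cv2.imwrite("pics/crop0.png",cv2.convertScaleAbs(big,alpha=1.5))
E
```

```text
top red [394.9839  20.504 ] [387  11  18  27 248] [ 0.8709 -0.2927]
top red [363.0714  28.9964] [351  20  28  26 280] [ 0.8498 -0.2197]
top red [441.6905  82.0952] [430  81  22   3  42] [ 0.7229 -0.3925]
top red [125.3763 252.5258] [118 245  16  16 194] [0.3313 0.2986]
top yel [471.8333  77.3667] [421  76  91   3 150] [ 0.7345 -0.4597]
top yel [209.9611 208.2944] [203 201  15  16 180] [0.4303 0.1186]
top blue [168.619    5.0952] [165   2   8   7  42] [0.9084 0.2319]
top blue [228.4815  66.1111] [226  64   6   6  27] [0.7581 0.0872]
top blue [241.5     66.3333] [239  64   6   6  30] [0.7577 0.0574]
top blue [254.5862  66.2759] [252  64   6   6  29] [0.758  0.0275]
top blue [268.1111  66.4815] [266  64   6   6  27] [ 0.7577 -0.0033]
top blue [470.6242 126.4515] [ 422   94   90   66 4053] [ 0.6206 -0.4513]
top blue [ 13.8238 176.0617] [  0 130  32  86 681] [0.4961 0.56  ]
top blue [ 11.45 148.4 ] [  8 147  10   4  20] [0.5594 0.5717]
top blue [405.6545 254.445 ] [398 247  16  16 191] [ 0.338  -0.3011]
top green [74.3333 23.3333] [74 18  2 10 15] [0.862 0.452]
top green [75.4474 46.6579]
[... 838 characters left out ...]
44] [501 211  11   6  25] [ 0.7264 -0.4083]
side blue [301.9459  39.1081] [300  34   5  10  37] [1.0006 0.3334]
side blue [114.0051  94.2543] [ 73  74  78  38 979] [0.4437 0.4808]
side blue [483.4736 282.4609] [ 447  241   65   82 2124] [ 0.5455 -0.4508]
side blue [335.0156 304.2625] [326 295  20  20 320] [ 0.3394 -0.3013]
side blue [330.2121 331.5152] [321 327  19   7  33] [ 0.2953 -0.3262]
side blue [328.1818 340.9545] [321 338  17   5  22] [ 0.2806 -0.3339]
side green [206.1942  60.3593] [ 167   41   77   38 1272] [0.7205 0.4425]
side green [307.4792 264.1667] [305 259   6  10  48] [ 0.3707 -0.2175]
side green [305.2857 284.2449] [299 281  14   7  49] [ 0.3359 -0.242 ]
[263.8483 269.0618]
```

View pics/crop0.png

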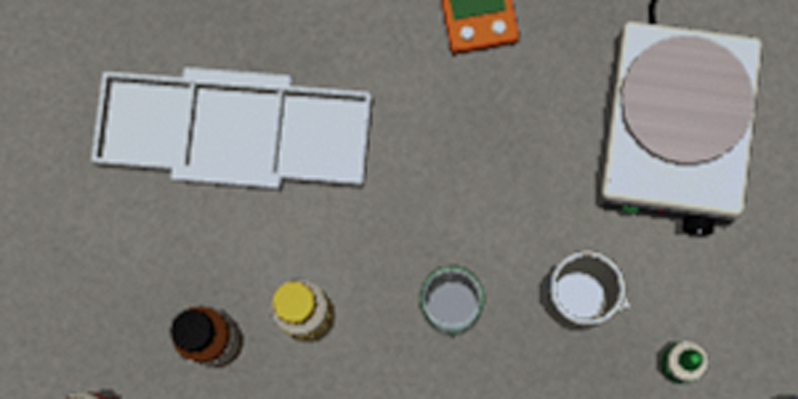

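Crop: tray corners are (105,73), (371,93), (363,186), (94,163). Plate centre is (688,100), glass rim (452,300), waste rim (588,290).

```bash
python3 - <<'E'
from h import *
c=get_calibration("top");im=cv2.imread("pics/top0.png")
f=lambda p:np.array([(100 if p[0]<399 else 245-399/2.66)+p[0]/2.66,95+p[1]/2.66])-.3
T=[onz(c,f(p),.02)[:2] for p in((105,73),(371,93),(363,186),(94,163))]
print("tray",T,np.mean(T,0));d=T[0]-T[1]+T[3]-T[2];a=np.arctan2(-d[0],d[1]);print("yaw",a,np.linalg.norm(d)/2)
for n,p,z in(("plate",(688,100),.062),("glass",(452,300),.072),("waste",(588,290),.084),("amber",(194,330),.108),("drop",(690,358),.082)):print(n,onz(c,f(p),z)[:2])
S=[onz(c,f(p),.05)[:2] for p in((624,24),(761,40),(744,216),(602,200))]
d=S[0]-S[3]+S[1]-S[2];print("stir",S,np.degrees(np.arctan2(d[1],d[0])))
# mask based
H,Sx,V=cv2.split(cv2.cvtColor(im,cv2.COLOR_BGR2HSV))
pl=im[132,353];m=(np.abs(im.astype(int)-pl).max(2)<25);print(pl)
for ce,s in blobs(m,600): print("m",ce,s)
m=(V>130)
for ce,s in blobs(m,100): print("w",ce,s)
E
```

```text
tray [array([0.6521, 0.3127]), array([0.6354, 0.0654]), array([0.5481, 0.0706]), array([0.5666, 0.3179])] [0.6006 0.1917]
yaw -0.07101865773917322 0.24790658857109688
plate [ 0.6185 -0.2032]
glass [ 0.4382 -0.0002]
waste [ 0.4468 -0.1136]
amber [0.4059 0.1989]
drop [ 0.3915 -0.1979]
stir [array([ 0.6918, -0.1497]), array([ 0.678 , -0.2708]), array([ 0.5185, -0.2526]), array([ 0.5311, -0.1297])] -6.791649582343421
[103 103 109]
m [476.7305  21.6585] [ 447    0   65   42 2360]
m [254.8856  48.8912] [214  21  83  62 708]
m [353.3931 132.6129] [ 322  103   60   73 2170]
w [39.6793 44.2014] [   0   19   74   50 2214]
w [336.6513 109.7105] [328 104  29  20 152]
w [373.1875 114.0156] [358 108  22  19 128]
w [447.0752 128.5208] [436 112  24  32 505]
w [188.4522 124.2102] [169 121  40   7 157]
w [188.2308 145.3967] [ 139  127   99   38 2803]
w [348.871  160.7154] [323 135  54  40 938]
w [508.2038 179.3057] [502 161  10  48 265]
w [312.0845 205.6808] [303 198  18  17 213]
```

Plan: keep one tool yaw throughout, with the fingers closing along the tray's x (−4°). I'll work in the order asked, starting with the glass beaker. First I turn the tool by −77° of world yaw.

>>> carry_out([
  [[0,0,0,0,0,0.107,-1],[0,0,0,0,0,0.107,-1],[0,0,0,0,0,0.107,-1],[0,0,0,0,0,0.107,-1],[0,0,0,0,0,0.107,-1],[0,0,0,0,0,0.107,-1],[0,0,0,0,0,0.107,-1],[0,0,0,0,0,0.107,-1],[0,0,0,0,0,0,-1],[0,0,0,0,0,0,-1]],
], grip_force=30)

```text
time_s: 1.35
eef_pos: [0.1833, 0.5974, 0.2274]
orientation: [2.295, 2.145, -0.001]
ft_force: [-0.6, 0.0, 0.0]
gripper_width: 0.0852
gripper_force: 0.0
```

```bash
cat >> h.py <<'E'
def go(*tg):
    """units (tool xyz) from the pose now to the target(s), chained"""
    s=read_state();p=np.array(s["eef_pos"]);r=R.from_rotvec(s["orientation"])
    print("t",s["time_s"],"pos",p,"w",s["gripper_width"],"F",s["gripper_force"],"tooly",r.apply([0,1,0]),"toolz",r.apply([0,0,1]))
    for t in tg:
        t=np.array(t,float);print(t,"->",r.inv().apply(t-p)/.25);p=t
E
python3 -c "
from h import *
go((.4382,-.0002,.2),(.4382,-.0002,.045))"
```

```text
t 1.35 pos [0.1833 0.5974 0.2274] w 0.08521158642988536 F 0.0 tooly [ 0.9977 -0.0676 -0.0001] toolz [-0.0002 -0.0003 -1.    ]
[ 0.4382 -0.0002  0.2   ] -> [-2.316   1.1786  0.1103]
[ 0.4382 -0.0002  0.045 ] -> [0.0002 0.0001 0.62  ]
```

>>> carry_out([
  [[-0.193,0.098,0,0,0,0,-1],[-0.193,0.098,0,0,0,0,-1],[-0.193,0.098,0,0,0,0,-1],[-0.193,0.098,0,0,0,0,-1],[-0.193,0.098,0,0,0,0,-1],[-0.193,0.098,0,0,0,0,-1],[-0.193,0.098,0,0,0,0,-1],[-0.193,0.098,0,0,0,0,-1],[-0.193,0.098,0,0,0,0,-1],[-0.193,0.098,0,0,0,0,-1],[-0.193,0.098,0,0,0,0,-1],[-0.193,0.098,0,0,0,0,-1]],
])

```text
time_s: 2.85
eef_pos: [0.4357, -0.0029, 0.2278]
orientation: [2.296, 2.144, 0.001]
ft_force: [0.3, 0.6, 0.2]
gripper_width: 0.0854
gripper_force: 0.0
```

>>> carry_out([
  [[0,0,0,0,0,0,-1],[0,0,0,0,0,0,-1]],
])

```text
time_s: 3.1
eef_pos: [0.4349, -0.0009, 0.2275]
orientation: [-2.298, -2.141, 0.0]
ft_force: [-0.5, -0.3, -1.1]
gripper_width: 0.0855
gripper_force: 0.0
```

```bash
python3 - <<'E'
from h import *
c=get_calibration("wrist");im=read_camera("wrist");cv2.imwrite("pics/w1.png",im)
for p in((.4382,-.0002,.072),(.4382,-.0002,0),(.4468,-.1136,.084),(.432,.121,.108),(.6185,-.2032,.062)):print(p,proj(c,p,True))
go((.4382,-.0002,.2),(.4382,-.0002,.045))
E
```

```text
(0.4382, -0.0002, 0.072) [256.84   168.8692]
(0.4382, -0.0002, 0) [256.1406 153.9781]
(0.4468, -0.1136, 0.084) [270.7287 265.4453]
(0.432, 0.121, 0.108) [240.6626  47.4665]
(0.6185, -0.2032, 0.062) [388.9065 294.7965]
t 3.15 pos [ 0.4347 -0.0004  0.2275] w 0.08572808194049684 F 0.0 tooly [ 0.9976 -0.0698 -0.0005] toolz [-0.0004  0.0003 -1.    ]
[ 0.4382 -0.0002  0.2   ] -> [0.0019 0.0138 0.1101]
[ 0.4382 -0.0002  0.045 ] -> [-0.0001  0.0003  0.62  ]
```

View pics/w1.png

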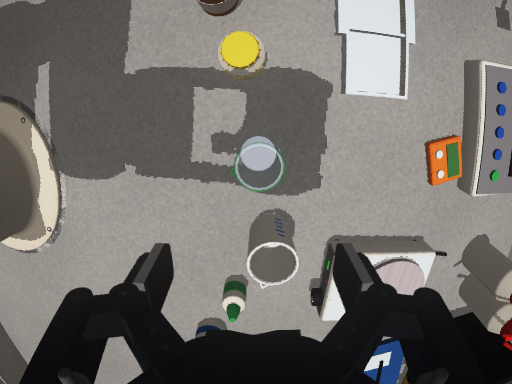

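Glass rim is at about (259,167), 2 px from the prediction. Waste rim is at (273,264) and the yellow cap at (240,48), both matching. I nudge to (0.440, 0.001) and descend.

>>> carry_out([
  [[0.006,0.021,0.1,0,0,0,-1],[0,0,0.1,0,0,0,-1],[0,0,0.1,0,0,0,-1],[0,0,0.1,0,0,0,-1],[0,0,0.1,0,0,0,-1],[0,0,0.1,0,0,0,-1],[0,0,0.08,0,0,0,-1],[0,0,0.05,0,0,0,-1],[0,0,0,0,0,0,-1],[0,0,0,0,0,0,0.2],[0,0,0,0,0,0,0.6],[0,0,0,0,0,0,1]],
], grip_force=25)

```text
time_s: 4.65
eef_pos: [0.441, 0.0, 0.0458]
orientation: [2.299, 2.14, 0.001]
ft_force: [-0.1, 1.2, 10.6]
gripper_width: 0.0516
gripper_force: 24.3
```

>>> carry_out([
  [[0,0,0,0,0,0,1],[0,0,0,0,0,0,1],[0,0,0,0,0,0,1],[0,0,0,0,0,0,1],[0,0,-0.02,0,0,0,1],[0,0,-0.04,0,0,0,1],[0,0,-0.1,0,0,0,1],[0,0,-0.12,0,0,0,1],[0,0,-0.12,0,0,0,1],[0,0,-0.12,0,0,0,1],[0,0,-0.1,0,0,0,1],[0,0,0,0,0,0,1]],
])

```text
time_s: 6.15
eef_pos: [0.4414, -0.0, 0.2021]
orientation: [2.297, 2.139, 0.004]
ft_force: [-0.7, 0.3, -1.2]
gripper_width: 0.0512
gripper_force: 26.4
```

```bash
python3 - <<'E'
from h import *
c=get_calibration("wrist");im=read_camera("wrist");a=cv2.resize(im,None,fx=.78,fy=.78)
b=cv2.resize(read_camera("side"),None,fx=.78,fy=.78)
cv2.imwrite("pics/w2.png",np.hstack([a,b]))
for p in((.6185,-.2032,.062),):print(p,proj(c,p,True)*.78)
go((.6185,-.2032,.2))
E
```

```text
(0.6185, -0.2032, 0.062) [304.6649 239.0508]
t 6.25 pos [0.4403 0.0001 0.2001] w 0.05122051052253274 F 26.407125424593687 tooly [ 0.9974 -0.0716  0.0003] toolz [ 0.0003 -0.0001 -1.    ]
[ 0.6185 -0.2032  0.2   ] -> [-0.76    0.7693  0.0006]
```

View pics/w2.png

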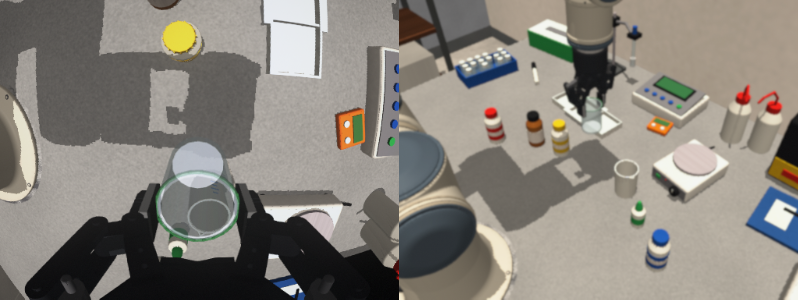

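Glass beaker is gripped and hangs upright; nothing else moved. Now over the plate and down.

>>> carry_out([
  [[-0.05,0.05,0,0,0,0,1],[-0.1,0.1,0,0,0,0,1],[-0.11,0.11,0,0,0,0,1],[-0.11,0.11,0,0,0,0,1],[-0.11,0.11,0,0,0,0,1],[-0.11,0.11,0,0,0,0,1],[-0.1,0.11,0,0,0,0,1],[-0.07,0.069,0,0,0,0,1],[0,0,0,0,0,0,1],[0,0,0,0,0,0,1],[0,0,0,0,0,0,1]],
])

```text
time_s: 7.62
eef_pos: [0.6182, -0.2027, 0.1999]
orientation: [-2.299, -2.141, 0.0]
ft_force: [-0.1, -0.3, -0.8]
gripper_width: 0.0511
gripper_force: 26.4
```

```bash
python3 - <<'E'
from h import *
go((.6185,-.2032,.2),(.6185,-.2032,.1105),(.6185,-.2032,.1075))
c=get_calibration("wrist");im=read_camera("wrist");t=read_camera("top")
cv2.imwrite("pics/w3.png",np.hstack([cv2.resize(im[190:360,160:400],None,fx=1.67,fy=1.67),cv2.resize(t[75:245,270:510],None,fx=1.67,fy=1.67)]))
p=proj(c,(.6185,-.2032,.062),True);print((p-[160,190])*1.67)
E
```

```text
t 7.625 pos [ 0.6182 -0.2027  0.1999] w 0.05110928080109926 F 26.411252170801163 tooly [ 0.9975 -0.0711 -0.0007] toolz [-0.0007  0.0003 -1.    ]
[ 0.6185 -0.2032  0.2   ] -> [-0.0018  0.0013 -0.0005]
[ 0.6185 -0.2032  0.1105] -> [-0.0001  0.0003  0.358 ]
[ 0.6185 -0.2032  0.1075] -> [-0.     0.     0.012]
[157.1713 -25.1218]
```

View pics/w3.png

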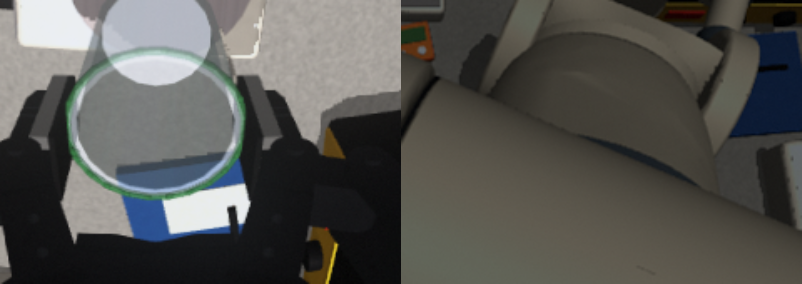

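Beaker hangs straight, with its bottom at crop column ~156, matching the plate centre at 157. Descending.

>>> carry_out([
  [[0,0.001,0.08,0,0,0,1],[0,0,0.1,0,0,0,1],[0,0,0.1,0,0,0,1],[0,0,0.05,0,0,0,1],[0,0,0.02,0,0,0,1],[0,0,0.008,0,0,0,1],[0,0,0.004,0,0,0,1],[0,0,0.004,0,0,0,1],[0,0,0,0,0,0,1],[0,0,0,0,0,0,1]],
])

```text
time_s: 8.98
eef_pos: [0.619, -0.2033, 0.1087]
orientation: [2.299, 2.14, 0.0]
ft_force: [0.3, 0.2, -0.9]
gripper_width: 0.0514
gripper_force: 26.4
```

>>> carry_out([
  [[0,0,0.004,0,0,0,1],[0,0,0,0,0,0,1],[0,0,0,0,0,0,1]],
])

```text
time_s: 9.35
eef_pos: [0.6191, -0.2033, 0.1079]
orientation: [2.299, 2.14, 0.0]
ft_force: [-1.6, 0.1, 4.9]
gripper_width: 0.0512
gripper_force: 26.8
```

>>> carry_out([
  [[0,0,0.003,0,0,0,1],[0,0,0,0,0,0,1],[0,0,0,0,0,0,1]],
])

```text
time_s: 9.72
eef_pos: [0.6193, -0.2033, 0.1078]
orientation: [2.299, 2.14, 0.001]
ft_force: [-2.6, 0.8, 14.3]
gripper_width: 0.0507
gripper_force: 27.5
```

Contact made. Relieve, release, rise.

>>> carry_out([
  [[0,0,-0.004,0,0,0,1],[0,0,0,0,0,0,0.2],[0,0,0,0,0,0,0],[0,0,0,0,0,0,-0.5],[0,0,0,0,0,0,-1],[0,0,0,0,0,0,-1],[0,0,0,0,0,0,-1],[0,0,-0.05,0,0,0,-1],[0,0,-0.1,0,0,0,-1],[0,0,-0.1,0,0,0,-1],[0,0,-0.1,0,0,0,-1],[0,0,-0.1,0,0,0,-1]],
])

```text
time_s: 11.22
eef_pos: [0.619, -0.2032, 0.2222]
orientation: [2.299, 2.14, 0.001]
ft_force: [0.2, -0.3, 0.2]
gripper_width: 0.0852
gripper_force: 0.0
```

```bash
python3 - <<'E'
from h import *
go((.449,-.112,.21),(.449,-.112,.05))
E
```

```text
t 11.225 pos [ 0.619  -0.2032  0.2222] w 0.0851830515273697 F 0.0 tooly [ 0.9974 -0.0716  0.0007] toolz [ 0.0007 -0.0003 -1.    ]
[ 0.449 -0.112  0.21 ] -> [ 0.3154 -0.7044  0.0481]
[ 0.449 -0.112  0.05 ] -> [ 0.0002 -0.0005  0.64  ]
```

>>> carry_out([
  [[0.03,-0.07,0,0,0,0,-1],[0.05,-0.11,0,0,0,0,-1],[0.06,-0.13,0,0,0,0,-1],[0.06,-0.13,0,0,0,0,-1],[0.06,-0.13,0,0,0,0,-1],[0.055,-0.134,0,0,0,0,-1],[0,0,0,0,0,0,-1],[0,0,0,0,0,0,-1]],
])

```text
time_s: 12.22
eef_pos: [0.4499, -0.1124, 0.2211]
orientation: [2.298, 2.139, 0.001]
ft_force: [0.1, 0.1, 0.7]
gripper_width: 0.086
gripper_force: 0.0
```

```bash
python3 - <<'E'
from h import *
t=read_camera("top");c=get_calibration("wrist");im=read_camera("wrist")
cv2.imwrite("pics/w4.png",np.hstack([cv2.resize(im[50:350,100:500],None,fx=1.,fy=1.),cv2.resize(t[75:225,270:470],None,fx=2,fy=2)]))
for p in((.449,-.112,.084),(.6185,-.2032,.062),(.619,-.2033,.134)):print(proj(c,p,True)-[100,50])
go((.449,-.112,.21),(.449,-.112,.05))
E
```

```text
[152.4645 124.2623]
[292.8275 180.6469]
[319.4582 211.0084]
t 12.325 pos [ 0.45   -0.1126  0.2207] w 0.08493004859064907 F 0.0 tooly [ 0.9974 -0.0717  0.001 ] toolz [ 0.001  -0.0004 -1.    ]
[ 0.449 -0.112  0.21 ] -> [ 0.0019 -0.004   0.0427]
[ 0.449 -0.112  0.05 ] -> [ 0.0002 -0.0006  0.64  ]
```

View pics/w4.png

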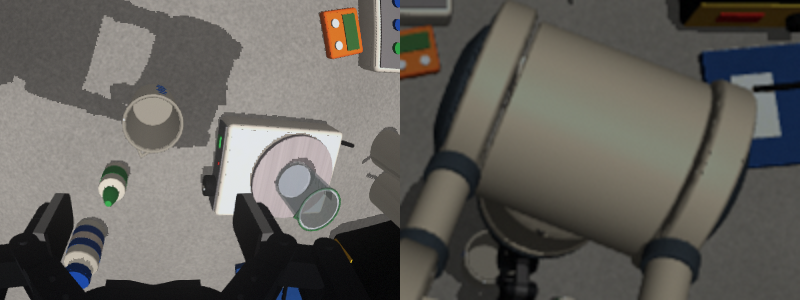

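Waste rim is at (153,122), on prediction. The glass stands on the plate; its centring will be checked from the top view once the arm is away. Grasping the waste beaker.

>>> carry_out([
  [[0.003,-0.002,0.1,0,0,0,-1],[0,0,0.1,0,0,0,-1],[0,0,0.1,0,0,0,-1],[0,0,0.1,0,0,0,-1],[0,0,0.1,0,0,0,-1],[0,0,0.09,0,0,0,-1],[0,0,0.06,0,0,0,-1],[0,0,0.05,0,0,0,-1],[0,0,0,0,0,0,-1],[0,0,0,0,0,0,0.2],[0,0,0,0,0,0,0.6],[0,0,0,0,0,0,1]],
])

```text
time_s: 13.82
eef_pos: [0.4491, -0.1115, 0.046]
orientation: [2.299, 2.14, 0.001]
ft_force: [-0.1, -0.3, 4.9]
gripper_width: 0.0577
gripper_force: 26.1
```

>>> carry_out([
  [[0,0,0,0,0,0,1],[0,0,0,0,0,0,1],[0,0,0,0,0,0,1],[0,0,0,0,0,0,1],[0,0,-0.02,0,0,0,1],[0,0,-0.04,0,0,0,1],[0,0,-0.08,0,0,0,1],[0,0,-0.1,0,0,0,1],[0,0,-0.08,0,0,0,1],[0,0,-0.04,0,0,0,1],[0,0,0,0,0,0,1],[0,0,0,0,0,0,1]],
])

```text
time_s: 15.32
eef_pos: [0.4483, -0.1112, 0.1348]
orientation: [-2.299, -2.14, 0.001]
ft_force: [0.6, -0.2, -0.4]
gripper_width: 0.0579
gripper_force: 26.9
```

```bash
python3 - <<'E'
from h import *
go((.610,-.037,.135),(.610,-.037,.048))
E
```

```text
t 15.325 pos [ 0.4483 -0.1112  0.1348] w 0.05785561399766831 F 26.94733936711919 tooly [ 0.9974 -0.0716 -0.0008] toolz [-0.0008  0.0003 -1.    ]
[ 0.61  -0.037  0.135] -> [ 0.3422  0.624  -0.0012]
[ 0.61  -0.037  0.048] -> [-0.0001  0.0003  0.348 ]
```

>>> carry_out([
  [[0.03,0.05,0,0,0,0,1],[0.06,0.11,0,0,0,0,1],[0.07,0.13,0,0,0,0,1],[0.07,0.13,0,0,0,0,1],[0.07,0.13,0,0,0,0,1],[0.042,0.074,0,0,0,0,1],[0,0,0,0,0,0,1],[0,0,0.08,0,0,0,1],[0,0,0.12,0,0,0,1],[0,0,0.1,0,0,0,1],[0,0,0.035,0,0,0,1],[0,0,0.012,0,0,0,1]],
])

```text
time_s: 16.82
eef_pos: [0.6101, -0.0372, 0.0485]
orientation: [-2.299, -2.14, 0.001]
ft_force: [0.7, 1.0, -0.1]
gripper_width: 0.0579
gripper_force: 27.0
```

>>> carry_out([
  [[0,0,0.004,0,0,0,1],[0,0,0.004,0,0,0,1],[0,0,0,0,0,0,1],[0,0,0,0,0,0,1]],
])

```text
time_s: 17.32
eef_pos: [0.6104, -0.0372, 0.0469]
orientation: [2.299, 2.14, 0.0]
ft_force: [0.5, -0.7, -0.7]
gripper_width: 0.0577
gripper_force: 27.0
```

>>> carry_out([
  [[0,0,0.004,0,0,0,1],[0,0,0,0,0,0,1],[0,0,0,0,0,0,1]],
])

```text
time_s: 17.7
eef_pos: [0.6106, -0.0373, 0.046]
orientation: [2.299, 2.14, 0.001]
ft_force: [-0.4, -0.4, 6.4]
gripper_width: 0.0579
gripper_force: 27.3
```

>>> carry_out([
  [[0,0,0.003,0,0,0,1],[0,0,0,0,0,0,1],[0,0,0,0,0,0,1]],
])

```text
time_s: 18.08
eef_pos: [0.6108, -0.0373, 0.0457]
orientation: [2.299, 2.14, 0.001]
ft_force: [-1.7, -0.1, 13.6]
gripper_width: 0.0583
gripper_force: 27.5
```

Contact at the grasp height. Release, rise, and work out the way to yellow.

>>> carry_out([
  [[0,0,-0.004,0,0,0,1],[0,0,0,0,0,0,0.2],[0,0,0,0,0,0,0],[0,0,0,0,0,0,-0.5],[0,0,0,0,0,0,-1],[0,0,0,0,0,0,-1],[0,0,0,0,0,0,-1],[0,0,-0.08,0,0,0,-1],[0,0,-0.14,0,0,0,-1],[0,0,-0.15,0,0,0,-1],[0,0,-0.15,0,0,0,-1],[0,0,-0.13,0,0,0,-1]],
])

```text
time_s: 19.58
eef_pos: [0.6103, -0.0372, 0.2099]
orientation: [2.299, 2.14, 0.001]
ft_force: [1.4, 0.4, -0.1]
gripper_width: 0.0857
gripper_force: 0.0
```

```bash
python3 - <<'E'
from h import *
go((.4315,.121,.208),(.4315,.121,.06))
E
```

```text
t 19.575 pos [ 0.6103 -0.0372  0.2099] w 0.08565705465451162 F 0.0 tooly [ 0.9974 -0.0716  0.0007] toolz [ 0.0006 -0.0001 -1.    ]
[0.4315 0.121  0.208 ] -> [ 0.5799 -0.7588  0.0069]
[0.4315 0.121  0.06  ] -> [ 0.     -0.0004  0.592 ]
```

>>> carry_out([
  [[0.05,-0.06,0,0,0,0,-1],[0.08,-0.11,0,0,0,0,-1],[0.1,-0.13,0,0,0,0,-1],[0.1,-0.13,0,0,0,0,-1],[0.1,-0.13,0,0,0,0,-1],[0.1,-0.13,0,0,0,0,-1],[0.05,-0.069,0,0,0,0,-1],[0,0,0,0,0,0,-1],[0,0,0,0,0,0,-1]],
])

```text
time_s: 20.7
eef_pos: [0.4325, 0.1207, 0.2085]
orientation: [2.299, 2.14, 0.001]
ft_force: [-0.4, -0.4, 1.1]
gripper_width: 0.0851
gripper_force: 0.0
```

```bash
python3 - <<'E'
from h import *
t=read_camera("top");c=get_calibration("wrist");im=read_camera("wrist");ct=get_calibration("top")
cv2.imwrite("pics/w5.png",np.hstack([im[0:300,100:500],cv2.resize(t[75:225,270:470],None,fx=2,fy=2)]))
A=-.071
for p in((.4315,.121,.108),(.6,-.037,0),(.6006,.1917,.004),(.5948,.1099,.004),(.332,.299,.108)):print("w",proj(c,p,True)-[100,0])
for p in((.6185,-.2032,.062),(.619,-.2033,.062),(.619,-.2033,.134),(.6108,-.0373,.084)):print("t",(proj(ct,p)-[270,75])*2+[400,0])
go((.4315,.121,.208),(.4315,.121,.06))
E
```

```text
w [152.5821 186.2339]
w [273.3058 255.4006]
w [284.6271  95.9698]
w [279.6128 159.6993]
w [22.9687  0.1003]
t [566.7328 114.5668]
t [566.8139 114.1508]
t [580.0789  94.008 ]
t [424.1468 113.86  ]
t 20.8 pos [0.4324 0.1205 0.2083] w 0.0856354157152321 F 0.0 tooly [ 0.9974 -0.0724  0.0005] toolz [ 0.0005 -0.0001 -1.    ]
[0.4315 0.121  0.208 ] -> [ 0.0018 -0.0038  0.0012]
[0.4315 0.121  0.06  ] -> [ 0.     -0.0003  0.592 ]
```

View pics/w5.png

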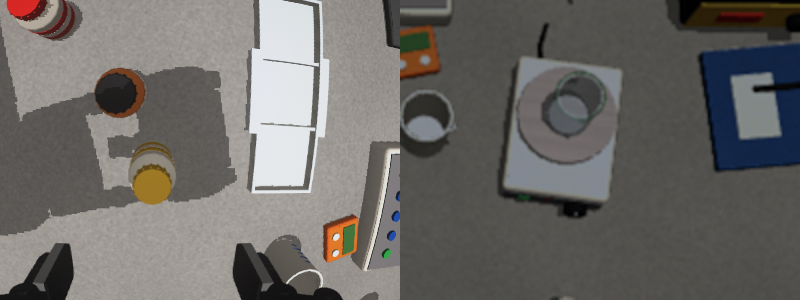

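Top view: the beaker base is at (570,115) against the plate centre at (567,114), so it is centred. The waste beaker stands at (427,117). Wrist view: the yellow cap at (152,185) and the near compartment at ~(282,159) are as predicted to ~2 mm.

>>> carry_out([
  [[0.001,-0.003,0.08,0,0,0,-1],[0,0,0.1,0,0,0,-1],[0,0,0.1,0,0,0,-1],[0,0,0.1,0,0,0,-1],[0,0,0.1,0,0,0,-1],[0,0,0.07,0,0,0,-1],[0,0,0.042,0,0,0,-1],[0,0,0,0,0,0,-1],[0,0,0,0,0,0,0],[0,0,0,0,0,0,0.4],[0,0,0,0,0,0,1],[0,0,0,0,0,0,1]],
], grip_force=35)

```text
time_s: 22.3
eef_pos: [0.4313, 0.1214, 0.0611]
orientation: [2.299, 2.14, 0.002]
ft_force: [-0.5, -0.0, 11.6]
gripper_width: 0.0464
gripper_force: 34.0
```

>>> carry_out([
  [[0,0,0,0,0,0,1],[0,0,0,0,0,0,1],[0,0,0,0,0,0,1],[0,0,-0.02,0,0,0,1],[0,0,-0.04,0,0,0,1],[0,0,-0.1,0,0,0,1],[0,0,-0.12,0,0,0,1],[0,0,-0.12,0,0,0,1],[0,0,-0.12,0,0,0,1],[0,0,-0.04,0,0,0,1],[0,0,0,0,0,0,1],[0,0,0,0,0,0,1]],
])

```text
time_s: 23.8
eef_pos: [0.4301, 0.1212, 0.1994]
orientation: [-2.299, -2.14, 0.002]
ft_force: [0.3, 0.6, -1.5]
gripper_width: 0.046
gripper_force: 36.3
```

```bash
python3 - <<'E'
from h import *
go((.596,.110,.2),(.596,.110,.064))
E
```

```text
t 23.8 pos [0.4301 0.1212 0.1994] w 0.046048547751721604 F 36.32989604026079 tooly [ 0.9974 -0.0715 -0.0016] toolz [-0.0016 -0.0002 -1.    ]
[0.596 0.11  0.2  ] -> [ 0.0026  0.6651 -0.0034]
[0.596 0.11  0.064] -> [0.0002 0.0009 0.544 ]
```

>>> carry_out([
  [[0.003,0.05,0,0,0,0,1],[0,0.1,0,0,0,0,1],[0,0.12,0,0,0,0,1],[0,0.12,0,0,0,0,1],[0,0.12,0,0,0,0,1],[0,0.1,0,0,0,0,1],[0,0.05,0,0,0,0,1],[0,0,0.06,0,0,0,1],[0,0,0.12,0,0,0,1],[0,0,0.12,0,0,0,1],[0,0,0.12,0,0,0,1],[0,0,0.06,0,0,0,1]],
])

```text
time_s: 25.3
eef_pos: [0.5933, 0.1103, 0.0782]
orientation: [-2.298, -2.139, 0.004]
ft_force: [0.1, -0.4, -0.2]
gripper_width: 0.0459
gripper_force: 36.3
```

>>> carry_out([
  [[0,0,0.03,0,0,0,1],[0,0,0.016,0,0,0,1],[0,0,0.004,0,0,0,1],[0,0,0.004,0,0,0,1],[0,0,0,0,0,0,1],[0,0,0,0,0,0,1]],
])

```text
time_s: 26.05
eef_pos: [0.5954, 0.1103, 0.067]
orientation: [2.299, 2.14, 0.0]
ft_force: [-0.7, -0.4, -2.2]
gripper_width: 0.0462
gripper_force: 36.3
```

>>> carry_out([
  [[0,0,0.004,0,0,0,1],[0,0,0.004,0,0,0,1],[0,0,0,0,0,0,1],[0,0,0,0,0,0,1]],
])

```text
time_s: 26.55
eef_pos: [0.5956, 0.1103, 0.0652]
orientation: [2.299, 2.14, 0.001]
ft_force: [-1.5, -0.1, 6.6]
gripper_width: 0.046
gripper_force: 37.0
```

>>> carry_out([
  [[0,0,0.003,0,0,0,1],[0,0,0,0,0,0,1],[0,0,0,0,0,0,1]],
])

```text
time_s: 26.92
eef_pos: [0.5958, 0.1103, 0.0651]
orientation: [2.299, 2.14, 0.002]
ft_force: [-2.8, -0.5, 15.7]
gripper_width: 0.046
gripper_force: 37.8
```

>>> carry_out([
  [[0,0,-0.004,0,0,0,1],[0,0,0,0,0,0,0.2],[0,0,0,0,0,0,0],[0,0,0,0,0,0,-0.5],[0,0,0,0,0,0,-1],[0,0,0,0,0,0,-1],[0,0,0,0,0,0,-1],[0,0,-0.07,0,0,0,-1],[0,0,-0.13,0,0,0,-1],[0,0,-0.14,0,0,0,-1],[0,0,-0.14,0,0,0,-1],[0,0,-0.1,0,0,0,-1]],
])

```text
time_s: 28.42
eef_pos: [0.5957, 0.1103, 0.2131]
orientation: [2.298, 2.139, 0.003]
ft_force: [-0.7, 1.1, -0.9]
gripper_width: 0.0851
gripper_force: 0.0
```

```bash
python3 - <<'E'
from h import *
go((.332,.299,.21),(.332,.299,.06))
E
```

```text
t 28.425 pos [0.5957 0.1103 0.2131] w 0.08506912732884037 F 0.0 tooly [ 0.9974 -0.0715  0.0024] toolz [ 0.0025  0.0002 -1.    ]
[0.332 0.299 0.21 ] -> [ 0.6773 -1.1061  0.0101]
[0.332 0.299 0.06 ] -> [-0.0002 -0.0015  0.6   ]
```

>>> carry_out([
  [[0.04,-0.07,0,0,0,0,-1],[0.07,-0.12,0,0,0,0,-1],[0.09,-0.14,0,0,0,0,-1],[0.09,-0.14,0,0,0,0,-1],[0.09,-0.15,0,0,0,0,-1],[0.09,-0.15,0,0,0,0,-1],[0.09,-0.15,0,0,0,0,-1],[0.08,-0.12,0,0,0,0,-1],[0.037,-0.066,0,0,0,0,-1],[0,0,0,0,0,0,-1],[0,0,0,0,0,0,-1]],
])

```text
time_s: 29.8
eef_pos: [0.3316, 0.2986, 0.2101]
orientation: [2.299, 2.141, -0.0]
ft_force: [-0.3, -0.4, 0.1]
gripper_width: 0.0851
gripper_force: 0.0
```

```bash
python3 - <<'E'
from h import *
t=read_camera("top");c=get_calibration("wrist");im=read_camera("wrist");ct=get_calibration("top")
cv2.imwrite("pics/w6.png",np.hstack([im[84:384,50:450],cv2.resize(t[75:225,100:300],None,fx=2,fy=2)]))
H,S,V=cv2.split(cv2.cvtColor(im,cv2.COLOR_BGR2HSV))
for ce,s in blobs(((H<6)|(H>174))&(S>150)&(V>60),100): print(ce,s,onz(c,ce,.105,True))
print(proj(c,(.332,.299,.108),True))
go((.332,.299,.21),(.332,.299,.06))
E
```

```text
[252.9134 180.7097] [ 234  161   39   40 1178] [0.3314 0.3025 0.105 ]
[253.8842 185.5092]
t 29.9 pos [0.332  0.2985 0.2101] w 0.0854226028986985 F 0.0 tooly [ 0.9974 -0.0723  0.    ] toolz [ 0.     -0.0001 -1.    ]
[0.332 0.299 0.21 ] -> [ 0.0021 -0.0003  0.0002]
[0.332 0.299 0.06 ] -> [ 0.0001 -0.      0.6   ]
```

View pics/w6.png

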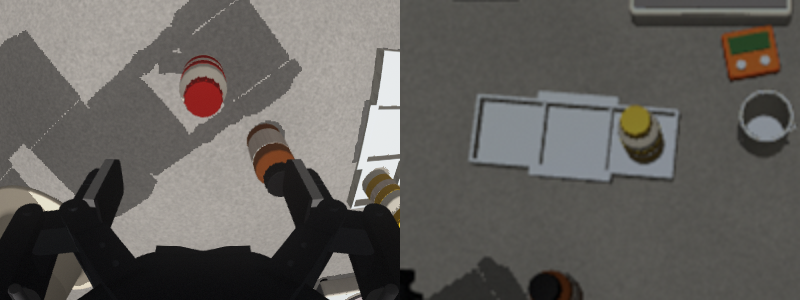

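Yellow stands upright in the compartment nearest the stirrer ((640,130) in the right half). The red cap measures (0.3314, ~0.301), a 2.5 mm nudge.

>>> carry_out([
  [[0.01,-0.002,0.08,0,0,0,-1],[0,0,0.1,0,0,0,-1],[0,0,0.1,0,0,0,-1],[0,0,0.1,0,0,0,-1],[0,0,0.1,0,0,0,-1],[0,0,0.08,0,0,0,-1],[0,0,0.04,0,0,0,-1],[0,0,0,0,0,0,-1],[0,0,0,0,0,0,0],[0,0,0,0,0,0,0.4],[0,0,0,0,0,0,1],[0,0,0,0,0,0,1]],
])

```text
time_s: 31.4
eef_pos: [0.3317, 0.3017, 0.0608]
orientation: [2.299, 2.14, 0.002]
ft_force: [-0.3, -1.4, 10.6]
gripper_width: 0.046
gripper_force: 34.0
```

>>> carry_out([
  [[0,0,0,0,0,0,1],[0,0,0,0,0,0,1],[0,0,0,0,0,0,1],[0,0,-0.02,0,0,0,1],[0,0,-0.04,0,0,0,1],[0,0,-0.1,0,0,0,1],[0,0,-0.12,0,0,0,1],[0,0,-0.12,0,0,0,1],[0,0,-0.12,0,0,0,1],[0,0,-0.06,0,0,0,1],[0,0,0,0,0,0,1],[0,0,0,0,0,0,1]],
])

```text
time_s: 32.9
eef_pos: [0.331, 0.3012, 0.2047]
orientation: [-2.299, -2.14, 0.001]
ft_force: [-0.1, -0.1, -2.2]
gripper_width: 0.0459
gripper_force: 36.5
```

```bash
python3 - <<'E'
from h import *
go((.6015,.192,.2),(.6015,.192,.065))
E
```

```text
t 32.9 pos [0.331  0.3012 0.2047] w 0.045883832127910286 F 36.49446193361655 tooly [ 0.9974 -0.0715 -0.0005] toolz [-0.0005 -0.0004 -1.    ]
[0.6015 0.192  0.2   ] -> [-0.3581  1.1106  0.0185]
[0.6015 0.192  0.065 ] -> [0.0002 0.0003 0.54  ]
```

>>> carry_out([
  [[-0.02,0.06,0,0,0,0,1],[-0.04,0.12,0,0,0,0,1],[-0.05,0.15,0,0,0,0,1],[-0.05,0.15,0,0,0,0,1],[-0.05,0.16,0,0,0,0,1],[-0.05,0.16,0,0,0,0,1],[-0.05,0.15,0,0,0,0,1],[-0.03,0.1,0,0,0,0,1],[-0.018,0.06,0,0,0,0,1],[0,0,0.05,0,0,0,1],[0,0,0.1,0,0,0,1],[0,0,0.1,0,0,0,1]],
])

```text
time_s: 34.4
eef_pos: [0.6003, 0.1926, 0.141]
orientation: [-2.298, -2.141, 0.002]
ft_force: [-0.9, 0.1, -1.2]
gripper_width: 0.0461
gripper_force: 36.5
```

```bash
python3 - <<'E'
from h import *
go((.6015,.192,.067))
E
```

```text
t 34.4 pos [0.6003 0.1926 0.141 ] w 0.04612218878363824 F 36.502251501660794 tooly [ 0.9975 -0.0708 -0.0012] toolz [-0.0012 -0.0001 -1.    ]
[0.6015 0.192  0.067 ] -> [-0.0021  0.0053  0.2962]
```

Neighbour clearance is fine: fingers close along x, and the gripper body stays above 0.118 m.

>>> carry_out([
  [[0,0,0.1,0,0,0,1],[0,0,0.1,0,0,0,1],[0,0,0.05,0,0,0,1],[0,0,0.028,0,0,0,1],[0,0,0.012,0,0,0,1],[0,0,0.004,0,0,0,1],[0,0,0.004,0,0,0,1],[0,0,0,0,0,0,1],[0,0,0,0,0,0,1]],
])

```text
time_s: 35.52
eef_pos: [0.6018, 0.1923, 0.0683]
orientation: [2.299, 2.14, 0.0]
ft_force: [0.2, 0.1, -1.5]
gripper_width: 0.0459
gripper_force: 36.5
```

>>> carry_out([
  [[0,0,0.003,0,0,0,1],[0,0,0,0,0,0,1],[0,0,0,0,0,0,1]],
])

```text
time_s: 35.9
eef_pos: [0.6017, 0.1923, 0.0673]
orientation: [-2.3, -2.14, 0.0]
ft_force: [0.2, 0.3, -2.2]
gripper_width: 0.0461
gripper_force: 36.5
```

>>> carry_out([
  [[0,0,0.004,0,0,0,1],[0,0,0.002,0,0,0,1],[0,0,0,0,0,0,1],[0,0,0,0,0,0,1]],
])

```text
time_s: 36.4
eef_pos: [0.6017, 0.1923, 0.0658]
orientation: [2.299, 2.141, 0.0]
ft_force: [-0.1, -0.6, -0.9]
gripper_width: 0.0462
gripper_force: 36.5
```

>>> carry_out([
  [[0,0,0.004,0,0,0,1],[0,0,0,0,0,0,1],[0,0,0,0,0,0,1]],
])

```text
time_s: 36.78
eef_pos: [0.6018, 0.1923, 0.065]
orientation: [2.299, 2.14, 0.0]
ft_force: [-0.7, -0.2, 3.1]
gripper_width: 0.0463
gripper_force: 36.9
```

>>> carry_out([
  [[0,0,0,0,0,0,0.2],[0,0,0,0,0,0,0],[0,0,0,0,0,0,-0.5],[0,0,0,0,0,0,-1],[0,0,0,0,0,0,-1],[0,0,0,0,0,0,-1],[0,0,-0.07,0,0,0,-1],[0,0,-0.13,0,0,0,-1],[0,0,-0.14,0,0,0,-1],[0,0,-0.14,0,0,0,-1],[0,0,-0.1,0,0,0,-1],[0,0,0,0,0,0,-1]],
])

```text
time_s: 38.28
eef_pos: [0.6028, 0.1925, 0.2132]
orientation: [2.298, 2.139, 0.006]
ft_force: [-0.1, 0.6, -1.2]
gripper_width: 0.0856
gripper_force: 0.0
```

```bash
python3 - <<'E'
from h import *
go((.338,-.301,.21),(.338,-.301,.06))
E
```

```text
t 38.275 pos [0.6028 0.1925 0.2132] w 0.08562889488667985 F 0.0 tooly [ 0.9974 -0.0715  0.0046] toolz [ 0.0047  0.001  -1.    ]
[ 0.338 -0.301  0.21 ] -> [-2.0448 -0.9155  0.0057]
[ 0.338 -0.301  0.06 ] -> [-0.0008 -0.0028  0.6   ]
```

>>> carry_out([
  [[-0.1,-0.045,0,0,0,0,-1],[-0.17,-0.076,0,0,0,0,-1],[-0.19,-0.085,0,0,0,0,-1],[-0.19,-0.085,0,0,0,0,-1],[-0.19,-0.085,0,0,0,0,-1],[-0.19,-0.085,0,0,0,0,-1],[-0.19,-0.085,0,0,0,0,-1],[-0.19,-0.085,0,0,0,0,-1],[-0.19,-0.085,0,0,0,0,-1],[-0.19,-0.085,0,0,0,0,-1],[-0.17,-0.076,0,0,0,0,-1],[-0.085,-0.038,0,0,0,0,-1]],
])

```text
time_s: 39.78
eef_pos: [0.3356, -0.3029, 0.2098]
orientation: [-2.301, -2.138, 0.0]
ft_force: [-0.4, 0.5, 0.6]
gripper_width: 0.0858
gripper_force: 0.0
```

>>> carry_out([
  [[0,0,0,0,0,0,-1],[0,0,0,0,0,0,-1],[0,0,0,0,0,0,-1]],
])

```text
time_s: 40.15
eef_pos: [0.3373, -0.3005, 0.2098]
orientation: [-2.298, -2.142, -0.0]
ft_force: [0.5, -1.2, -0.3]
gripper_width: 0.0857
gripper_force: 0.0
```

```bash
python3 - <<'E'
from h import *
t=read_camera("top");c=get_calibration("wrist");im=read_camera("wrist");ct=get_calibration("top")
cv2.imwrite("pics/w7.png",np.hstack([im[84:384,50:450],cv2.resize(t[75:225,100:300],None,fx=2,fy=2)]))
H,S,V=cv2.split(cv2.cvtColor(im,cv2.COLOR_BGR2HSV))
for ce,s in blobs((H>105)&(H<125)&(S>150)&(V>60),100): print(ce,s,onz(c,ce,.105,True))
print(proj(c,(.338,-.301,.108),True))
go((.338,-.301,.21),(.338,-.301,.06))
E
```

```text
[255.2654 184.0345] [ 237  165   38   38 1074] [ 0.3386 -0.2997  0.105 ]
[450.7525 251.5818] [ 411  197   82  109 4687] [ 0.5634 -0.3991  0.105 ]
[254.663 186.564]
t 40.25 pos [ 0.3373 -0.3007  0.2099] w 0.08517574297987313 F 0.0 tooly [ 0.9975 -0.0704 -0.    ] toolz [-0.      0.0001 -1.    ]
[ 0.338 -0.301  0.21 ] -> [-0.001   0.0029 -0.0006]
[ 0.338 -0.301  0.06 ] -> [-0.   0.   0.6]
```

View pics/w7.png

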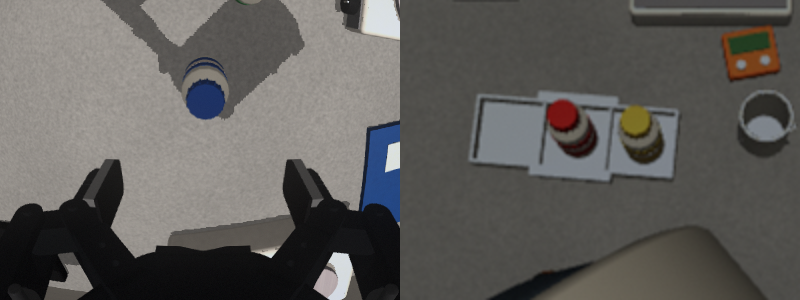

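Red and yellow stand upright in the right compartments. The blue cap is at (255,184), within 1 mm of the tool axis.

>>> carry_out([
  [[0,0.003,0.08,0,0,0,-1],[0,0,0.1,0,0,0,-1],[0,0,0.1,0,0,0,-1],[0,0,0.1,0,0,0,-1],[0,0,0.1,0,0,0,-1],[0,0,0.08,0,0,0,-1],[0,0,0.04,0,0,0,-1],[0,0,0,0,0,0,-1],[0,0,0,0,0,0,0],[0,0,0,0,0,0,0.4],[0,0,0,0,0,0,1],[0,0,0,0,0,0,1]],
])

```text
time_s: 41.75
eef_pos: [0.3381, -0.3019, 0.0606]
orientation: [2.298, 2.139, -0.0]
ft_force: [-0.1, 0.6, 12.5]
gripper_width: 0.0458
gripper_force: 33.9
```

>>> carry_out([
  [[0,0,0,0,0,0,1],[0,0,0,0,0,0,1],[0,0,0,0,0,0,1],[0,0,-0.02,0,0,0,1],[0,0,-0.04,0,0,0,1],[0,0,-0.1,0,0,0,1],[0,0,-0.12,0,0,0,1],[0,0,-0.12,0,0,0,1],[0,0,-0.12,0,0,0,1],[0,0,-0.12,0,0,0,1],[0,0,-0.06,0,0,0,1],[0,0,0,0,0,0,1]],
])

```text
time_s: 43.25
eef_pos: [0.3379, -0.3016, 0.2361]
orientation: [2.298, 2.139, -0.0]
ft_force: [-0.7, -0.3, -2.1]
gripper_width: 0.0456
gripper_force: 36.5
```

```bash
python3 - <<'E'
from h import *
go((.6075,.274,.235),(.6075,.274,.068))
E
```

```text
t 43.25 pos [ 0.3379 -0.3016  0.2361] w 0.045600793856990014 F 36.503019193187356 tooly [ 0.9974 -0.0715  0.0017] toolz [ 0.0016 -0.0018 -1.    ]
[0.6075 0.274  0.235 ] -> [2.3736 0.9108 0.0019]
[0.6075 0.274  0.068 ] -> [ 0.0011 -0.0011  0.668 ]
```

>>> carry_out([
  [[0.12,0.045,0,0,0,0,1],[0.18,0.07,0,0,0,0,1],[0.2,0.08,0,0,0,0,1],[0.22,0.085,0,0,0,0,1],[0.22,0.085,0,0,0,0,1],[0.22,0.085,0,0,0,0,1],[0.22,0.085,0,0,0,0,1],[0.22,0.085,0,0,0,0,1],[0.22,0.085,0,0,0,0,1],[0.22,0.085,0,0,0,0,1],[0.2,0.075,0,0,0,0,1],[0.13,0.046,0,0,0,0,1]],
])

```text
time_s: 44.75
eef_pos: [0.6073, 0.2755, 0.2334]
orientation: [-2.298, -2.141, 0.002]
ft_force: [-0.2, -0.1, -2.1]
gripper_width: 0.0461
gripper_force: 36.5
```

>>> carry_out([
  [[0,0,0,0,0,0,1],[0,0,0,0,0,0,1],[0,0,0,0,0,0,1]],
])

```text
time_s: 45.12
eef_pos: [0.6069, 0.2724, 0.2347]
orientation: [-2.3, -2.139, 0.001]
ft_force: [0.6, -0.5, -2.7]
gripper_width: 0.0463
gripper_force: 36.6
```

```bash
python3 - <<'E'
from h import *
go((.6075,.274,.235),(.6075,.274,.067))
E
```

```text
t 45.125 pos [0.6069 0.2724 0.2347] w 0.04629053385933946 F 36.55783837661147 tooly [ 0.9974 -0.0724 -0.0006] toolz [-0.0006 -0.0003 -1.    ]
[0.6075 0.274  0.235 ] -> [ 0.0067  0.0018 -0.0013]
[0.6075 0.274  0.067 ] -> [0.0003 0.0004 0.672 ]
```

>>> carry_out([
  [[0.006,0.002,0.06,0,0,0,1],[0,0,0.12,0,0,0,1],[0,0,0.13,0,0,0,1],[0,0,0.13,0,0,0,1],[0,0,0.12,0,0,0,1],[0,0,0.06,0,0,0,1],[0,0,0.03,0,0,0,1],[0,0,0.014,0,0,0,1],[0,0,0.006,0,0,0,1],[0,0,0.004,0,0,0,1],[0,0,0,0,0,0,1],[0,0,0,0,0,0,1]],
])

```text
time_s: 46.62
eef_pos: [0.608, 0.2749, 0.0666]
orientation: [2.299, 2.14, 0.0]
ft_force: [-1.0, 0.0, -1.3]
gripper_width: 0.0463
gripper_force: 36.6
```

>>> carry_out([
  [[0,0,0.003,0,0,0,1],[0,0,0.002,0,0,0,1],[0,0,0,0,0,0,1],[0,0,0,0,0,0,1]],
])

```text
time_s: 47.12
eef_pos: [0.6079, 0.2748, 0.0651]
orientation: [-2.299, -2.141, 0.0]
ft_force: [0.5, 0.4, -2.3]
gripper_width: 0.0462
gripper_force: 36.6
```

>>> carry_out([
  [[0,0,0.004,0,0,0,1],[0,0,0,0,0,0,1],[0,0,0,0,0,0,1]],
])

```text
time_s: 47.5
eef_pos: [0.6081, 0.275, 0.0648]
orientation: [2.299, 2.14, 0.001]
ft_force: [-1.6, -0.4, 7.1]
gripper_width: 0.0458
gripper_force: 37.3
```

Contact. Release, rise, and pull back so the top camera sees everything.

>>> carry_out([
  [[0,0,-0.002,0,0,0,0.2],[0,0,0,0,0,0,0],[0,0,0,0,0,0,-0.5],[0,0,0,0,0,0,-1],[0,0,0,0,0,0,-1],[0,0,0,0,0,0,-1],[0,0,-0.07,0,0,0,-1],[0,0,-0.13,0,0,0,-1],[0,0,-0.14,0,0,0,-1],[0,0,-0.14,0,0,0,-1],[0,0,-0.1,0,0,0,-1],[0,0,0,0,0,0,-1]],
])

```text
time_s: 49.0
eef_pos: [0.609, 0.2752, 0.2131]
orientation: [2.298, 2.139, 0.007]
ft_force: [0.8, -0.5, -0.8]
gripper_width: 0.0853
gripper_force: 0.0
```

>>> carry_out([
  [[0.1,-0.1,0,0,0,0,-1],[0.15,-0.16,0,0,0,0,-1],[0.17,-0.18,0,0,0,0,-1],[0.17,-0.18,0,0,0,0,-1],[0.17,-0.18,0,0,0,0,-1],[0.17,-0.18,0,0,0,0,-1],[0.15,-0.16,0,0,0,0,-1],[0.1,-0.1,0,0,0,0,-1],[0,0,0,0,0,0,-1],[0,0,0,0,0,0,-1]],
])

```text
time_s: 50.25
eef_pos: [0.32, 0.5906, 0.2094]
orientation: [2.299, 2.14, -0.001]
ft_force: [0.6, -0.3, -0.4]
gripper_width: 0.0855
gripper_force: 0.0
```

```bash
python3 - <<'E'
from h import *
go()
t=read_camera("top");s=read_camera("side")
cv2.imwrite("pics/f.png",np.vstack([cv2.convertScaleAbs(cv2.resize(t[95:245,100:420],None,fx=2.5,fy=2),alpha=1.5)[:, :800],cv2.resize(s[100:250,100:420],None,fx=2.5,fy=2)]))
cv2.imwrite("pics/t_full.png",t)
ct=get_calibration("top")
f=lambda p:(proj(ct,p)-[100,95])*[2.5,2]
print(f((.6185,-.2032,.062)),f((.61,-.037,0)),f((.61,-.037,.084)))
E
```

```text
t 50.25 pos [0.32   0.5906 0.2094] w 0.08553751400083467 F 0.0 tooly [ 0.9974 -0.0714 -0.0001] toolz [-0.0001 -0.0007 -1.    ]
[633.416   74.5668] [452.0456  94.978 ] [454.8451  74.5367]
```

View pics/f.png

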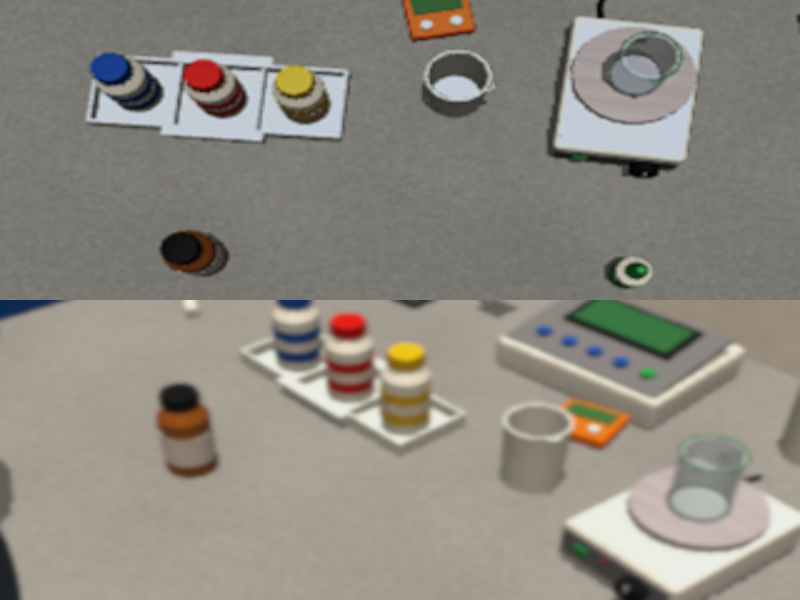

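The check picture shows everything upright. Bottles stand blue, red, yellow in the tray with yellow nearest the stirrer. The waste beaker's base is at column ~456, with the middle of the gap at ~453. The glass base at (634,75) matches the plate centre at (633,75), and the amber and dropper bottles are untouched. Handing in.

```bash
python3 -c "
from station import *
print(finish_job())"
```

```text
the job is handed in; nothing more can be done
None
```

The pH calibration layout is finished and handed in after about 50 s of robot time: both beakers and all three buffer bottles stand upright in their asked places, and the amber and dropper bottles were left where they stood.

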